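# Set a coffee grinder to fine with a flat driver

### The arm

A 6-joint arm with a two-finger parallel gripper is mounted at the origin on a cart in front of the work surface, level with it; the furniture and walls round the work are solid. World frame = base frame: x ahead of the robot, y to its left, z up, the work surface at z = 0. Lengths are in m, angles in degrees, forces in N, time in s.
With the tool pointing down it reaches from about 0.3 to 0.75 m from the base axis. Payload 8.5 kg.
Tool frame: the origin (TCP) lies between the finger pads; the fingertips stand 19 mm ahead of it and the grasp point (between the pads) is the TCP; z points along the fingers, y is the line along which they close (so a half turn about z gives the same grasp; the last joint's range is limited). The gripper opens to 85 mm and grips with 20 to 120 N. Pads are 22 mm wide; open, the fingers measure 114 mm over their backs; the gripper's body (76 mm by 85 mm) begins 54 mm behind the grasp point. The pads swing forward as they close: fully open they stand 13 mm farther back than shut.
Start: joints at [53.153, 21.807, 74.336, -0, 83.858, -12.336], TCP at [0.228, 0.5, 0.25] pointing down, gripper open.
Joint ranges: [-178.18, 178.18], [-50.72, 133.34], [12.68, 142.11], [-81.47, 261.47], [9.98, 163.14], [-165.26, 165.26]. Speed limits (degrees/s): [136.94, 136.94, 180, 180, 180, 180].

### API

Orientations are given as a 3x3 rotation matrix whose columns are the frame's x, y, z axes.
In Python, from rig import env, optics gives the robot as it stands.
- The arm moves only by the tool arm_command, never from a script. Its argument "commands" is one flat list of numbers, 7 for each row, row after row: the closure, from -1 (fully open) to 1 (shut), so that 0 is half open, then the shift along the tool's x, y, z as a fraction of full scale, then the turn, a rotation vector about the tool's x, y, z as a fraction of full scale. A call has 1 to 12 rows; each row is the pose to reach, as a shift and turn from the pose commanded when the call began, along the tool's axes at that moment; what a row does not reach only later rows make up. Full scale, the value 1, is 500 mm for a shift and 120 degrees for a turn. A row lasts 1/12 s, in which the tool goes at most 41.7 mm and 7.16 degrees, less where a joint would pass 70% of its speed; a pose out of reach is approached as far as the arm can. A call with a number of a shift or a turn outside -1 to 1 is refused whole. A call with a gripper value outside its range is refused whole. The fingers move at their own pace and stop on an object; "newtons" is the grip in N (left out, the last holds). Time passes only in rows, so rows that repeat a pose let the fingers close. It gives the time, the measured TCP pose, the force, the opening and the grip force at its end, in the units of the state.
- env.observe(): the state, without advancing time (a new reading comes with each control period).
- optics.get_image(name): name is "side" or "top" or "wrist"; returns a dict with "image" (480x640x3 uint8, red, green, blue), "intrinsics" (3x3 intrinsics, pixels), "k1" (the pictures are not rectified: a ray, as slopes to the right and down, at radius r is drawn at 1 + k1 r^2 times it, then the intrinsics apply), "origin" and "orientation" of the camera in the world; the wrist camera has in their place "tool_from_camera" (4x4, takes a point from camera to tool coordinates, whose origin is the TCP and whose axes are the flange's). Camera axes: x right, y down, z forward; pixel columns grow to the right and rows downward; lengths in m; the calibration is good to about 2 mm. A picture is of the moment at which its call begins: read the wrist's pose just before it. There is no depth.
- env.close_job(): hands the job in; it is judged then, once.
The state is a dict: "time_s": time; "q": joint angles; "qvel": joint speeds; "joint_efforts": joint torques, N m; "position": TCP position; "tool_rot": TCP orientation; "ft_force": force on the tool from outside, world axes, zero at the start; "wrist_torque": the same for the moment, N m; "grip_width": finger opening in m; "gripper_force": force on a finger pad.
Only numpy, scipy, OpenCV 4.12 (cv2) and the standard library are available. Lean on these libraries where they do the work, as an engineer would, in place of code of your own. Each camera call takes 0.05 s, during which the arm holds its last target. There are 200 camera calls.

### The job

Take the flat screwdriver out of the wooden block and use it to set the coffee grinder to its finest grind: press lightly, feel for the slot of the sprung adjuster on top of the grinder, and turn it clockwise as far as its stop, without leaning on it or forcing it. Then stand the screwdriver back in the hole of its block and let go; touch the grinder with nothing but the screwdriver and leave the other things where they are.

Things in the scene. Friction and masses are not known exactly. Their poses are not given: they have to be found in the camera images.
- grinder: compact coffee grinder without its hopper, fixed to the worktop: grey housing 110 x 110 mm, steel top plate 80 mm above the worktop, rubber foot. Origin: centre of its underside; z up, its front with the round switch looks along its -x axis
- adjuster (a point): centre of the rim of the dark steel collar (bore 27 mm, outside 38 mm) in the middle of the grinder's top, 102 mm over the worktop; fixed to the housing. In its bore lies the adjuster: a brass disc of 25 mm, its top 2 to 14 mm below the rim, with a slot across it, 4.5 mm wide, 4 mm deep, up to 0.45 rad to either side of the grinder's x axis. No reading tells depth or slot: see or feel them
- driver: stubby flat screwdriver, 80 g, upright in the block. Origin: on its axis, under its round steel collar (32 mm wide, 6 mm thick), which rests on the block. z towards the handle end. Black square handle 24 x 24 mm, 6 to 71 mm above the origin, faces square to its x and y. Shaft of 8 mm below the origin, at its end the blade: 12 mm wide along x, 2.5 mm thick along y, 16 mm long
- driver_tip (a point): middle of the screwdriver's blade edge, 62 mm below the driver's origin; axes as the driver's
- stand: wooden tool block 80 x 80 x 70 mm, fixed to the worktop, with one upright round through hole of 21 mm diameter in its middle. Origin: centre of its underside, z up
- stand_hole (a point): centre of the mouth of the block's hole, 70 mm over the worktop; the driver hangs here by its collar
- garlic: bystander: garlic bulb, 55 mm, between block and grinder. Origin at its underside
- tea_mug: bystander: cream mug, 101 mm tall, behind. Origin at its underside
- onion: bystander: red onion, 82 mm. Origin at its underside
- lemon: bystander: lemon, 75 mm. Origin at its underside
- tomato: bystander: tomato, 65 mm. Origin at its underside
- adjuster_screw (a joint): angle in rad by which the adjuster has been turned clockwise (seen from above) from where it started: 0 at the start, 1.0 at the hard stop, the finest grind. It does not tell where the slot points
- front (a point): round switch on the grinder's front, 36 mm up (not used). The adjuster is sprung: under the blade it sinks 2 mm at most, from 1.4 N at first to 4.4 N, then is rigid; it pops up when the blade drops into its slot. Seen from above it turns clockwise only, 1.0 rad to a hard stop, takes about 0.04 N m, and stays where it is left. More than 16 N on it (press and both side forces added) is forcing it

How it is judged (in metres and radians):
On the way, in this order (a step that is already met when the one before it is completed fails the run):
1. the screwdriver has been lifted out of the block (z of driver_tip in the frame of stand_hole above 0.005 m), for 0.1 s.
2. with its blade in the slot, the adjuster has been turned to its stop (value of joint adjuster_screw above 0.92 rad and horizontal distance between driver_tip and adjuster below 0.01 m and z of driver_tip in the frame of adjuster below -0.002 m), for 0.1 s.
At the end, for the whole second after the job is handed in: The adjuster is turned clockwise to its stop (0.92 rad or more of 1.0) and the screwdriver stands upright (within 0.1 rad) and at rest in the block's hole, its collar on the block (within 4 mm in height and 10 mm sideways), released (value of joint adjuster_screw above 0.92 rad and horizontal distance between driver and stand_hole below 0.01 m and z of driver in the frame of stand_hole below 0.004 m and angle between driver's own z axis and vertical below 0.1 rad and linear speed of driver below 0.02 m/s); the robot touches nothing.
It fails at once if the screwdriver bears on the adjuster with more than 16 N (contact force between driver and adjuster_seat above 16 N).
It fails at once if the screwdriver bears on the grinder's housing with more than 16 N (contact force between driver and grinder above 16 N).
It fails at once if the robot itself touches the grinder or its adjuster (contact force between any of the arm, the fingers and grinder above 1 N or contact force between any of the arm, the fingers and adjuster_seat above 1 N).
It fails at once if a bystander is shifted by more than 20 mm (distance of any of garlic, tea_mug, onion, lemon, tomato from where it was at the start of the episode above 0.02 m).
It also fails if it takes over 61 s, if anything falls off the work surface, if the arm or the gripper's body presses on something with over 40 N, if the wrist force passes 120 N, or if a joint passes its speed limit or range.

## Working session

There is one attempt and no reset: what is moved stays moved. The work goes in short steps, Python scripts to look and compute and a tool call to move; the robot and the scene stay as the last step left them, time stands still between calls to the robot, and variables do not carry over. Pictures are saved under pics/ and viewed, at most 10 in all, crops included, and the job is handed in when it is done.

Besides the shell and the picture viewer there is one more tool, called after ">>>" by a JSON object that holds its "fn" and its "kwargs", one argument or row to a line. arm_command: Moves the arm, as the interface text tells. Shift numbers are shares of 500 mm and turn numbers shares of 120 degrees, none past 1 either way. Its arguments: {"type":"object","properties":{"commands":{"type":"array","items":{"type":"number"}},"newtons":{"type":"number"}},"required":["commands"]}

```bash
ls; mkdir -p pics; cat > h.py <<'E'
import numpy as np, cv2
from rig import env, optics
def ray(im,u,v,T=None):
    K=np.array(im["intrinsics"]);k1=im["k1"]
    d=np.array([(u-K[0,2])/K[0,0],(v-K[1,2])/K[1,1]])
    p=d.copy()
    for _ in range(30): p=d/(1+k1*(p@p))
    r=np.array([p[0],p[1],1.])
    if T is None: return np.array(im["origin"]),np.array(im["orientation"])@r
    return T[:3,3],T[:3,:3]@r
def wristT(im,s):
    W=np.eye(4);W[:3,:3]=np.array(s["tool_rot"]);W[:3,3]=s["position"]
    return W@np.array(im["tool_from_camera"])
def onz(o,d,z): return o+d*(z-o[2])/d[2]
def save(im,n,crop=None,s=1):
    a=im["image"]
    if crop: a=a[crop[1]:crop[3],crop[0]:crop[2]]
    cv2.imwrite("pics/"+n,cv2.cvtColor(cv2.resize(a,None,fx=s,fy=s,interpolation=cv2.INTER_CUBIC),cv2.COLOR_RGB2BGR))
E
python3 - <<'E'
from h import *
s=env.observe();print(s)
for n in("top","side"):
    im=optics.get_image(n);save(im,n+"0.png");np.save("pics/"+n+"0.npy",im,allow_pickle=True)
    print(n,im["origin"],im["intrinsics"],im["k1"]);print(im["orientation"])
E
```

```text
pics
{'time_s': 0.0, 'q': array([ 5.31522631e+01,  2.18412400e+01,  7.43855399e+01, -1.33627128e-03,
        8.38559612e+01, -1.23353308e+01]), 'qvel': array([ 0.04150159,  0.05897389, -0.03035986, -0.00128443, -0.0041558 ,
       -0.06550708]), 'joint_efforts': array([-2.31970720e-03, -4.48451436e+01, -2.31282449e+01, -2.99042758e-04,
        4.73162669e-03,  1.55913528e-05]), 'position': array([0.22803182, 0.50021272, 0.24970478]), 'tool_rot': array([[-9.09872379e-01,  4.14887378e-01, -8.47458944e-04],
       [ 4.14888145e-01,  9.09871672e-01, -1.16952345e-03],
       [ 2.85858369e-04, -1.41571775e-03, -9.99998957e-01]]), 'ft_force': array([1.20060271, 1.19096777, 0.19329235]), 'wrist_torque': array([0.04627361, 0.02066233, 0.04039346]), 'gripper_force': 0.0, 'grip_width': 0.08527354990355861}
top [ 0.34279719 -0.01441148  1.3502507 ] [[506.51808717   0.         319.0817731 ]
 [  0.         506.51808717 246.79135511]
 [  0.           0.           1.        ]] 0.038451553743996975
[[-0.00174178 -0.98717758  0.1596164 ]
 [-0.99992079  0.00370901  0.01202768]
 [-0.01246548 -0.15958281 -0.98710584]]
side [-0.49955149 -0.12293237  0.70413902] [[542.12131837   0.         316.31252686]
 [  0.         542.12131837 240.56986669]
 [  0.           0.           1.        ]] -0.05637123130084483
[[ 0.08999266 -0.50992542  0.85549833]
 [-0.9956731  -0.02608863  0.0891878 ]
 [-0.02316035 -0.85982292 -0.5100668 ]]
```

View pics/top0.png

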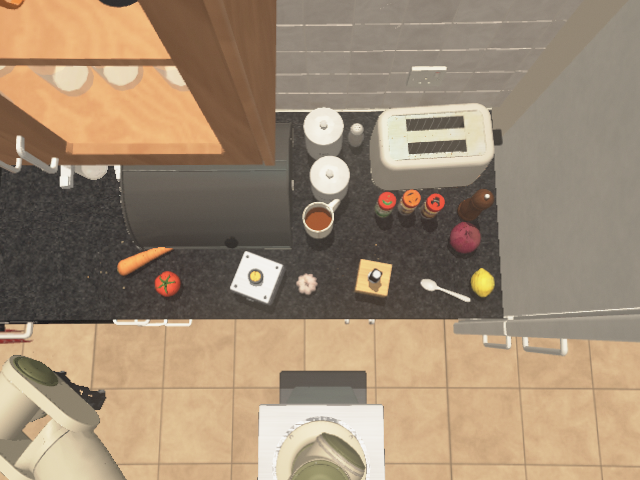

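View pics/side0.png

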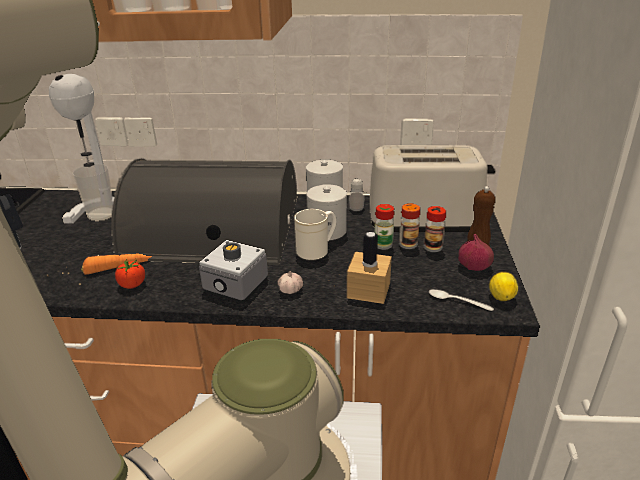

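The top view shows the block at about (374,278), the driver handle at (375,272), the grinder at (257,278) with its collar at (256,276), and the garlic at (307,284). The side view shows the grinder at (233,270), the block at (369,278), and the handle top at (370,236).

```bash
python3 - <<'E'
from h import *
t=np.load("pics/top0.npy",allow_pickle=True).item()
hsv=cv2.cvtColor(t["image"],cv2.COLOR_RGB2HSV)
def blob(m,box):
    k=np.zeros(m.shape,np.uint8);x0,y0,x1,y1=box;k[y0:y1,x0:x1]=m[y0:y1,x0:x1]*255
    c=max(cv2.findContours(k,cv2.RETR_EXTERNAL,cv2.CHAIN_APPROX_NONE)[0],key=cv2.contourArea);return c
H,S,V=[hsv[...,i].astype(int) for i in range(3)]
c=blob((H>10)&(H<28)&(S>80)&(V>120),(345,250,405,305));r=cv2.minAreaRect(c);print("block",r)
p=[onz(*ray(t,*q),.07) for q in cv2.boxPoints(r)];print(np.round(p,4),np.round(np.mean(p,0),4))
c=blob((S<60)&(V>150),(220,240,295,312));r=cv2.minAreaRect(c);print("grinder",r)
p=[onz(*ray(t,*q),.08) for q in cv2.boxPoints(r)];print(np.round(p,4),np.round(np.mean(p,0),4))
for nm,uv,z in(("collar",(256.5,276.5),.102),("handletop",(376,273),.141),("garlic",(307,284),.03),("mug",(318,220),.1)):print(nm,np.round(onz(*ray(t,*uv),z),4))
a=cv2.resize(t["image"][235:315,220:410],None,fx=4.2,fy=4.2,interpolation=cv2.INTER_CUBIC);cv2.imwrite("pics/topc.png",a[...,::-1])
E
```

```text
block ((373.2440185546875, 277.4079895019531), (33.36214065551758, 33.2726936340332), 10.30484676361084)
[[ 0.4371 -0.0863  0.07  ]
 [ 0.5203 -0.1025  0.07  ]
 [ 0.5048 -0.1855  0.07  ]
 [ 0.4219 -0.1685  0.07  ]] [ 0.471  -0.1357  0.07  ]
grinder ((255.87371826171875, 276.52838134765625), (41.49797439575195, 41.856956481933594), 21.037511825561523)
[[0.4428 0.2273 0.08  ]
 [0.5418 0.1918 0.08  ]
 [0.5033 0.093  0.08  ]
 [0.4052 0.1295 0.08  ]] [0.4733 0.1604 0.08  ]
collar [0.4707 0.1558 0.102 ]
handletop [ 0.4743 -0.1358  0.141 ]
garlic [0.458  0.0334 0.03  ]
mug [0.6134 0.0034 0.1   ]
```

View pics/topc.png

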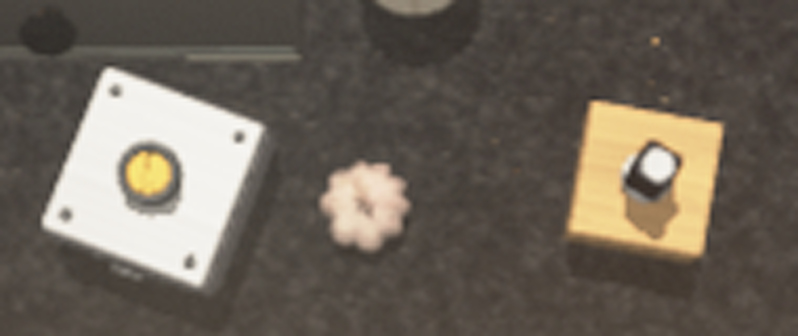

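The crop shows the grinder plate with the brass disc (about (150,173)) and a hint of the slot. The handle top is at (658,163), with its yaw different from the block's. I'll look closer with the wrist camera.

>>> {"fn": "arm_command", "kwargs": {
  "commands": [-1,-0.725,-0.42,-0.1,0,0,0,-1,-0.725,-0.42,-0.1,0,0,0,-1,-0.725,-0.42,-0.1,0,0,0,-1,-0.725,-0.42,-0.1,0,0,0,-1,-0.725,-0.42,-0.1,0,0,0,-1,-0.725,-0.42,-0.1,0,0,0,-1,-0.725,-0.42,-0.1,0,0,0,-1,-0.725,-0.42,-0.1,0,0,0,-1,-0.725,-0.42,-0.1,0,0,0,-1,-0.725,-0.42,-0.1,0,0,0,-1,-0.725,-0.42,-0.1,0,0,0,-1,-0.725,-0.42,-0.1,0,0,0]
}}

```text
time_s: 1.1
position: [0.472, 0.1571, 0.2999]
tool_rot: [[-0.908, 0.418, -0.001], [0.418, 0.908, -0.0], [0.001, -0.0, -1.0]]
ft_force: [0.0, -0.4, -0.3]
grip_width: 0.0854
gripper_force: 0.0
```

```bash
python3 - <<'E'
from h import *
s=env.observe();im=optics.get_image("wrist");T=wristT(im,s)
print(s["position"],s["tool_rot"],np.round(im["tool_from_camera"],4),np.round(T,3),im["k1"],im["intrinsics"][0][0])
np.save("pics/w1.npy",[im,T],allow_pickle=True);save(im,"w1.png")
E
```

```text
[0.47196779 0.15709325 0.29990566] [[-9.08274444e-01  4.18374308e-01 -6.88313683e-04]
 [ 4.18374501e-01  9.08274601e-01 -1.59175643e-04]
 [ 5.58582837e-04 -4.32548063e-04 -9.99999750e-01]] [[-1.000e-03 -9.613e-01 -2.756e-01  6.960e-02]
 [ 1.000e+00 -6.000e-04 -1.500e-03 -1.000e-04]
 [ 1.200e-03 -2.756e-01  9.613e-01 -1.245e-01]
 [ 0.000e+00  0.000e+00  0.000e+00  1.000e+00]] [[ 0.419  0.873  0.249  0.409]
 [ 0.908 -0.403 -0.117  0.186]
 [-0.002  0.275 -0.961  0.424]
 [ 0.     0.     0.     1.   ]] -0.028830256273031474 422.8966680189397Traceback (most recent call last):
  File "<stdin>", line 4, in <module>
    arr = np.asanyarray(arr)
ValueError: setting an array element with a sequence. The requested array has an inhomogeneous shape after 1 dimensions. The detected shape was (2,) + inhomogeneous part.
```

```bash
cat >> h.py <<'E'
def snap(n):
    s=env.observe();im=optics.get_image("wrist");im["T"]=wristT(im,s)
    np.save("pics/"+n+".npy",im,allow_pickle=True);save(im,n+".png");return s,im
def load(n): return np.load("pics/"+n+".npy",allow_pickle=True).item()
E
python3 -c "
from h import *
snap('w1')"
```

```text
(no output)
```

View pics/w1.png

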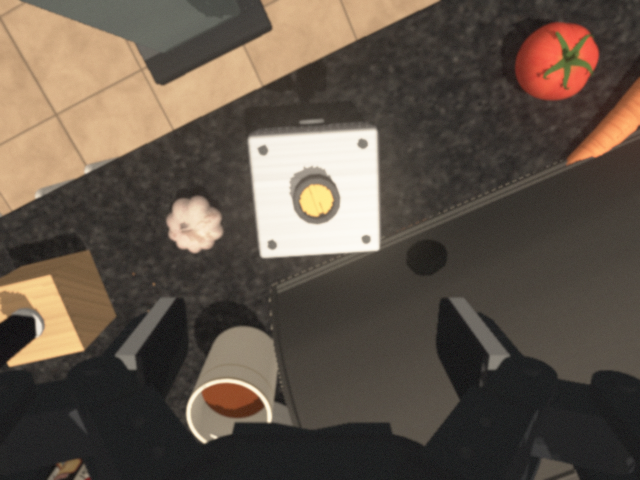

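The wrist view shows the grinder plate (corners about (250,133)–(380,250)), the collar at (316,200) with a slot line in the brass disc, the garlic at (194,223), the mug at (232,410), and the block and driver at lower left.

```bash
python3 - <<'E'
from h import *
im=load("w1");T=im["T"];hsv=cv2.cvtColor(im["image"],cv2.COLOR_RGB2HSV)
H,S,V=[hsv[...,i].astype(int) for i in range(3)]
def con(m,box):
    k=np.zeros(m.shape,np.uint8);x0,y0,x1,y1=box;k[y0:y1,x0:x1]=m[y0:y1,x0:x1]*255
    return max(cv2.findContours(k,cv2.RETR_EXTERNAL,cv2.CHAIN_APPROX_NONE)[0],key=cv2.contourArea)
c=con((S<50)&(V>140),(235,115,395,265));q=cv2.approxPolyDP(c,8,True)[:,0]
p=np.array([onz(*ray(im,*x,T),.08) for x in q]);print(q.tolist(),np.round(p,4).tolist(),p.mean(0))
c=con((V<90),(288,172,345,228));print("collar dark box",cv2.boundingRect(c))
c=con((S>120)&(V>120),(285,165,350,232));e=cv2.fitEllipse(c);print("brass",e,cv2.boundingRect(c))
for z in(.102,.095,.09):print(np.round(onz(*ray(im,*e[0],T),z),4))
save(im,"w1c.png",(276,160,356,240),7)
E
```

```text
[[375, 128], [248, 138], [262, 257], [379, 249]] [[0.4419, 0.2263, 0.08], [0.4068, 0.1311, 0.08], [0.5017, 0.0963, 0.08], [0.5371, 0.1909, 0.08]] [0.47187637 0.16115232 0.08      ]Traceback (most recent call last):
  File "<stdin>", line 9, in <module>
  File "<stdin>", line 6, in con
ValueError: max() iterable argument is empty
```

>>> {"fn": "arm_command", "kwargs": {
  "commands": [-1,0,0,0.2,0,0,0,-1,0,0,0.2,0,0,0,-1,0,0,0.2,0,0,0,-1,0,0,0.2,0,0,0,-1,0,0,0.2,0,0,0]
}}

```text
time_s: 1.62
position: [0.4703, 0.1601, 0.2006]
tool_rot: [[-0.911, 0.413, -0.001], [0.413, 0.911, 0.0], [0.001, -0.0, -1.0]]
ft_force: [-0.3, 0.6, 0.7]
grip_width: 0.0855
gripper_force: 0.0
```

```bash
python3 - <<'E'
from h import *
s,im=snap("w2");T=im["T"];print(s["position"],s["q"])
hsv=cv2.cvtColor(im["image"],cv2.COLOR_RGB2HSV);H,S,V=[hsv[...,i].astype(int) for i in range(3)]
m=((S>110)&(V>120)&(H>15)&(H<35)).astype(np.uint8)*255
cs=[c for c in cv2.findContours(m,0,1)[0] if cv2.contourArea(c)>80]
for c in cs:print(cv2.contourArea(c),cv2.boundingRect(c))
save(im,"w2c.png",(260,140,380,260),5)
E
```

```text
[0.47026641 0.16011189 0.20056943] [ 5.11679617e+00  1.91140534e+01  8.74099420e+01  8.14711041e-03
  7.35284533e+01 -6.04862116e+01]
137.0 (0, 336, 56, 18)
1548.5 (292, 219, 48, 44)
```

View pics/w2c.png

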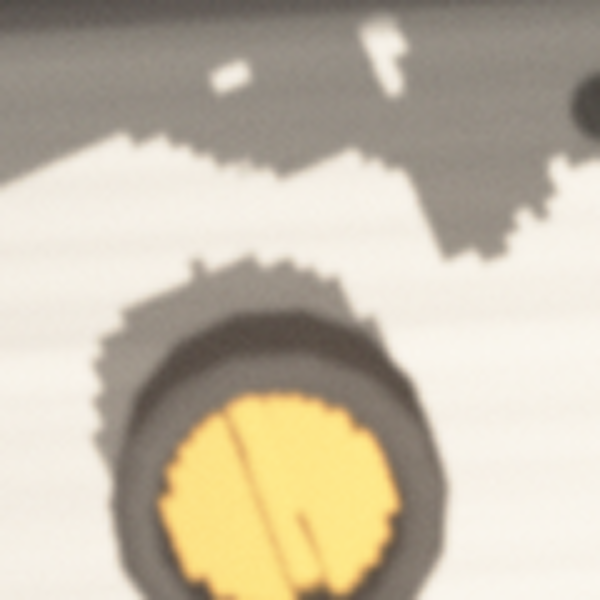

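The crop shows the brass disc with two slot edges running from crop (228,410) to (290,595) and (300,515) to (330,590). I'll measure them numerically on the full picture.

```bash
python3 - <<'E'
from h import *
im=load("w2");T=im["T"];g=cv2.cvtColor(im["image"],cv2.COLOR_RGB2GRAY)
hsv=cv2.cvtColor(im["image"],cv2.COLOR_RGB2HSV);H,S,V=[hsv[...,i].astype(int) for i in range(3)]
# collar outer: dark grey ring, low V vs plate
m=(((V<175)&(S<110))|((S>90)&(V>110))).astype(np.uint8)*255
ring=((V<135)).astype(np.uint8)*255
c=max([c for c in cv2.findContours(ring[190:290,270:370],0,1)[0]],key=cv2.contourArea)
print("ring dark bbox",cv2.boundingRect(c),cv2.fitEllipse(c))
cb=max([c for c in cv2.findContours(((S>110)&(V>120)&(H>15)&(H<35)).astype(np.uint8)*255,0,1)[0]],key=cv2.contourArea)
print("brass",cv2.fitEllipse(cb),cv2.minEnclosingCircle(cb))
a=im["image"][205:275,275:360];b=cv2.resize(a,None,fx=7,fy=7,interpolation=cv2.INTER_CUBIC)
lab=cv2.cvtColor(b,cv2.COLOR_RGB2LAB);lab[...,0]=cv2.createCLAHE(3,(4,4)).apply(lab[...,0]);cv2.imwrite("pics/w2d.png",cv2.cvtColor(lab,cv2.COLOR_LAB2BGR))
E
```

```text
ring dark bbox (13, 11, 65, 71) ((44.865474700927734, 46.419334411621094), (64.056396484375, 70.22352600097656), 177.05636596679688)
brass ((315.2465515136719, 240.1255645751953), (42.674312591552734, 46.419830322265625), 82.94656372070312) ((315.4784851074219, 240.2978515625), 23.633588790893555)
```

View pics/w2d.png

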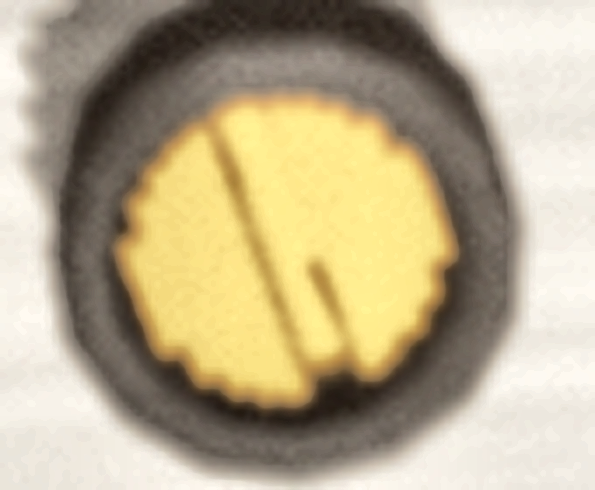

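The slot edges in crop w2d run from (212,130) to (305,372) and from (318,268) to (355,365). The collar rim centre is at about crop (288,258), which is px (315.7,241.4), and the disc looks shallow, perhaps 2–5 mm. Next I'll compute these in world coordinates and then look at the driver.

```bash
python3 - <<'E'
from h import *
im=load("w2");T=im["T"];px=lambda x,y:(275+(x+.5)/7-.5,205+(y+.5)/7-.5)
P=lambda x,y,z:onz(*ray(im,*px(x,y),T),z)
print("rim",P(288,258,.102),"d outer",np.linalg.norm(P(62,258,.102)-P(515,258,.102)),np.linalg.norm(P(288,40,.102)-P(288,475,.102)))
for a,b in(((212,130),(305,372)),((318,268),(355,365))):
    d=P(*b,.098)-P(*a,.098);print("slot dir",np.degrees(np.arctan2(d[1],d[0])),P(*a,.098),P(*b,.098))
print("bore",P(287,251,.098))
# direct view of screws on the plate is alternative; sanity plate yaw -20.1
E
```

```text
rim [0.47215629 0.16108911 0.102     ] d outer 0.03581335844794136 0.03608089902614923
slot dir -4.324166793427002 [0.46110524 0.15948572 0.098     ] [0.48276488 0.15784793 0.098     ]
slot dir -4.211810892041376 [0.47509482 0.16244556 0.098     ] [0.48389565 0.16179744 0.098     ]
bore [0.47275453 0.16076314 0.098     ]
```

>>> {"fn": "arm_command", "kwargs": {
  "commands": [-1,-0.26,-0.5,-0.2,0,0,0,-1,-0.26,-0.5,-0.2,0,0,0,-1,-0.26,-0.5,-0.2,0,0,0,-1,-0.26,-0.5,-0.2,0,0,0,-1,-0.26,-0.5,-0.2,0,0,0,-1,-0.26,-0.5,-0.2,0,0,0,-1,-0.26,-0.5,-0.2,0,0,0,-1,-0.26,-0.5,-0.2,0,0,0,-1,-0.26,-0.5,-0.2,0,0,0,-1,-0.26,-0.5,-0.2,0,0,0]
}}

```text
time_s: 2.5
position: [0.4854, -0.1218, 0.3013]
tool_rot: [[-0.91, 0.415, 0.002], [0.415, 0.91, -0.0], [-0.002, 0.0, -1.0]]
ft_force: [-0.1, 0.7, 0.4]
grip_width: 0.0854
gripper_force: 0.0
```

```bash
python3 - <<'E'
from h import *
s,im=snap("w3");T=im["T"];print(s["position"],s["q"][5])
K=im["intrinsics"];c=np.linalg.inv(T)@np.array([.473,-.136,.1,1]);u,v=(K@(c[:3]/c[2]))[:2];print(u,v)
u,v=int(u),int(v);x0=max(0,min(540,u-50));y0=max(0,min(380,v-50));print(x0,y0)
save(im,"w3c.png",(x0,y0,x0+100,y0+100),6)
E
```

```text
[ 0.48541254 -0.12180858  0.30128038] -93.15854828457161
289.3651198834789 192.88577235195038
239 142
```

View pics/w3c.png

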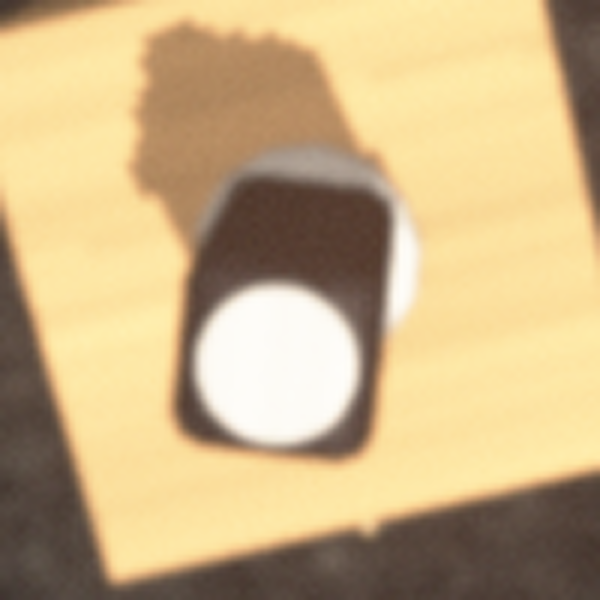

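The picture shows the handle from above: cap centre at crop (277,363), the top face's lower edge at about (185,440)–(360,460), and the steel collar centre near (310,240).

```bash
python3 - <<'E'
from h import *
im=load("w3");T=im["T"];I=im["image"];f=6;x0,y0=239,142
b=cv2.resize(I[y0:y0+100,x0:x0+100],None,fx=f,fy=f,interpolation=cv2.INTER_CUBIC)
hsv=cv2.cvtColor(b,cv2.COLOR_RGB2HSV);S,V=hsv[...,1].astype(int),hsv[...,2].astype(int)
P=lambda x,y,z:onz(*ray(im,x0+(x+.5)/f-.5,y0+(y+.5)/f-.5,T),z)
k=((V>200)&(S<40)).astype(np.uint8)*255
n,l,st,ce=cv2.connectedComponentsWithStats(k);i=l[363,277];print(st[i],ce[i]);cap=P(*ce[i],.141)
print("cap axis",cap,"width",st[i][2]/f*.16/423)
dark=V<110
def edge(pts,z):
    vx,vy,x,y=cv2.fitLine(np.float32(pts),cv2.DIST_HUBER,0,.01,.01).ravel()
    a=P(x-50*vx,y-50*vy,z);c=P(x+50*vx,y+50*vy,z);d=c-a;return round(np.degrees(np.arctan2(d[1],d[0])),1),np.round((a+c)/2,4),d/np.linalg.norm(d)
def near(r,z):
    e,m,d=r;w=cap-m;return r[0],m,"dist to axis",np.linalg.norm(w-d*(w@d))
lo=[(x,np.where(dark[:,x])[0].max()) for x in range(215,340,2)]
print("lower top edge",near(edge(lo,.141),.141))
up=[(x,np.where(dark[150:300,x])[0].min()+150) for x in range(255,375,2)]
print("upper base edge",near(edge(up,.076),.076))
le=[(np.where(dark[y,150:300])[0].min()+150,y) for y in range(300,415,2)]
print("left top edge",near(edge(le,.141),.141))
ri=[(np.where(dark[y,:430])[0].max(),y) for y in range(330,430,2)]
print("right",near(edge(ri,.141),.141))
E
```

```text
[  197   286   161   158 20162] [277.04736633 364.7188771 ]
cap axis [ 0.47121895 -0.1363147   0.141     ] width 0.010149724192277384
lower top edge (np.float64(65.4), array([ 0.4972, -0.1474,  0.141 ]), 'dist to axis', np.float64(0.028238118931999727))
upper base edge (np.float64(57.9), array([ 0.4614, -0.131 ,  0.076 ]), 'dist to axis', np.float64(0.06594798520123875))Traceback (most recent call last):
  File "<stdin>", line 19, in <module>
    return umr_minimum(a, axis, None, out, keepdims, initial, where)
ValueError: zero-size array to reduction operation minimum which has no identity
```

```bash
python3 - <<'E'
from h import *
im=load("w3");T=im["T"];I=im["image"];f=6;x0,y0=239,142
b=cv2.resize(I[y0:y0+100,x0:x0+100],None,fx=f,fy=f,interpolation=cv2.INTER_CUBIC)
V=cv2.cvtColor(b,cv2.COLOR_RGB2HSV)[...,2].astype(int)
P=lambda x,y,z:onz(*ray(im,x0+(x+.5)/f-.5,y0+(y+.5)/f-.5,T),z)
n,l,st,ce=cv2.connectedComponentsWithStats((V<120).astype(np.uint8));i=l[230,300];dark=l==i;print(st[i])
cap=P(277,364.7,.141)[:2]
def show(nm,pts,z):
    vx,vy,x,y=cv2.fitLine(np.float32(pts),cv2.DIST_HUBER,0,.01,.01).ravel()
    a=P(x-50*vx,y-50*vy,z)[:2];c=P(x+50*vx,y+50*vy,z)[:2];d=(c-a)/np.linalg.norm(c-a);w=cap-a
    print(nm,"ang",np.degrees(np.arctan2(d[1],d[0])),"dist",np.linalg.norm(w-d*(w@d)))
col=lambda x:np.where(dark[:,x])[0];row=lambda y:np.where(dark[y])[0]
show("lower",[(x,col(x).max()) for x in range(215,340,2)],.141)
show("upper",[(x,col(x).min()) for x in range(255,375,2)],.076)
show("left",[(row(y).min(),y) for y in range(310,415,2)],.141)
show("right",[(row(y).max(),y) for y in range(350,430,2)],.141)
show("rightbase",[(row(y).max(),y) for y in range(210,330,2)],.1)
E
```

```text
[  179   176   210   277 24136]
lower ang -8.833555271997223 dist 0.0017049143586074535
upper ang 57.906490707890015 dist 0.011368457717267999
left ang 148.10012449479913 dist 0.010648283165442012
right ang 148.4581708572869 dist 0.010971495635231632
rightbase ang 149.6719258323611 dist 0.010925017773677825
```

>>> {"fn": "arm_command", "kwargs": {
  "commands": [-1,0.014,-0.038,0.1,0,0,0.061,-1,0.014,-0.038,0.16,0,0,0.061,-1,0.014,-0.038,0.16,0,0,0.061,-1,0.014,-0.038,0.16,0,0,0.061,-1,0.014,-0.038,0.16,0,0,0.061,-1,0.014,-0.038,0.16,0,0,0.061]
}}

```text
time_s: 3.05
position: [0.4725, -0.1366, 0.2228]
tool_rot: [[-0.85, 0.526, 0.004], [0.526, 0.85, -0.002], [-0.004, 0.0, -1.0]]
ft_force: [-0.1, -0.7, -0.6]
grip_width: 0.0856
gripper_force: 0.0
```

```bash
cat >> h.py <<'E'
def rel(p,s=None):
    "shift (fractions, tool axes) from measured TCP to world p"
    s=s or env.observe();return np.round(np.array(s["tool_rot"]).T@(np.array(p)-s["position"])/.5,4)
def yaw(s): R=np.array(s["tool_rot"]);return np.degrees(np.arctan2(R[1,1],R[0,1]))
E
python3 - <<'E'
from h import *
s=env.observe();print(s["position"],yaw(s),rel([.4712,-.1363,.115],s),s["q"],s["ft_force"])
E
```

```text
[ 0.4725103  -0.13658989  0.22279126] 58.26506738469731 [ 0.0035 -0.0009  0.2156] [-2.99485219e+01  1.72532736e+01  8.61918985e+01  8.84463888e-03
  7.62981800e+01 -8.82156279e+01] [-0.14286444 -0.72876997 -0.59619478]
```

>>> {"fn": "arm_command", "kwargs": {
  "commands": [-1,0.0035,-0.001,0.08,0,0,0,-1,0.0035,-0.001,0.15,0,0,0,-1,0.0035,-0.001,0.215,0,0,0,-1,0.0035,-0.001,0.215,0,0,0,-1,0.0035,-0.001,0.215,0,0,0,1,0.0035,-0.001,0.215,0,0,0,1,0.0035,-0.001,0.215,0,0,0,1,0.0035,-0.001,0.215,0,0,0,1,0.0035,-0.001,0.215,0,0,0,1,0.0035,-0.001,0.215,0,0,0,1,0.0035,-0.001,0.215,0,0,0,1,0.0035,-0.001,0.215,0,0,0],
  "newtons": 60
}}

```text
time_s: 4.05
position: [0.4697, -0.1365, 0.1135]
tool_rot: [[-0.85, 0.527, 0.001], [0.527, 0.85, -0.001], [-0.001, 0.0, -1.0]]
ft_force: [-0.7, 0.8, 7.8]
grip_width: 0.0238
gripper_force: 59.8
```

```bash
python3 - <<'E'
from h import *
s=env.observe();print(s["time_s"],s["position"],yaw(s),s["grip_width"],s["gripper_force"],s["ft_force"],s["wrist_torque"])
E
```

```text
4.05 [ 0.46971119 -0.13649895  0.11353944] 58.169709646235674 0.02375219176889754 59.773297905921936 [-0.66767523  0.83448186  7.76354631] [ 0.03927112  0.18652727 -0.03839996]
```

>>> {"fn": "arm_command", "kwargs": {
  "commands": [1,0,0,-0.04,0,0,0,1,0,0,-0.1,0,0,0,1,0,0,-0.17,0,0,0,1,0,0,-0.24,0,0,0,1,0,0,-0.28,0,0,0,1,0,0,-0.28,0,0,0,1,0,0,-0.28,0,0,0]
}}

```text
time_s: 4.63
position: [0.4695, -0.1363, 0.2532]
tool_rot: [[-0.85, 0.527, 0.001], [0.527, 0.85, -0.001], [-0.002, 0.0, -1.0]]
ft_force: [-0.4, 1.3, -1.1]
grip_width: 0.0238
gripper_force: 59.0
```

```bash
python3 - <<'E'
from h import *
s=env.observe();print(s["time_s"],s["position"],s["grip_width"],s["gripper_force"],s["ft_force"])
im=optics.get_image("side");np.save("pics/side1.npy",im,allow_pickle=True)
T=np.eye(4);T[:3,:3]=im["orientation"];T[:3,3]=im["origin"]
p=s["position"]-[0,0,.1];c=np.linalg.inv(T)@np.append(p,1);u,v=(im["intrinsics"]@(c[:3]/c[2]))[:2];print(u,v)
u,v=int(u),int(v);save(im,"side1c.png",(u-40,v-55,u+40,v+25),7)
E
```

```text
4.6333 [ 0.46945795 -0.13633351  0.25324134] 0.023844729702119885 59.008453488349915 [-0.38886177  1.29426696 -1.07820856]
371.711459634566 230.743071904722
```

View pics/side1c.png

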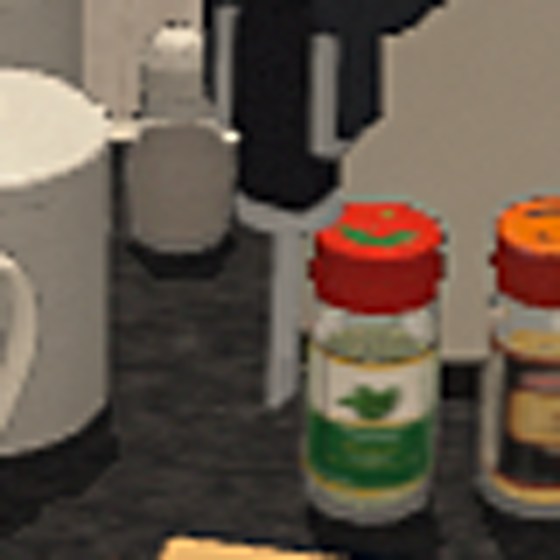

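The side crop shows the shaft at crop x≈272–300. The blade edge slants down to the left at (265,408)–(298,400), meaning the blade lies along tool x (148°). After aligning over the grinder, the side view should show it thin, which will verify this.

>>> {"fn": "arm_command", "kwargs": {
  "commands": [1,0.04,0.06,0.0,0,0,-0.04,1,0.08,0.125,0.02,0,0,-0.09,1,0.12,0.19,0.02,0,0,-0.14,1,0.16,0.255,0.02,0,0,-0.19,1,0.2,0.32,0.02,0,0,-0.229,1,0.24,0.385,0.02,0,0,-0.229,1,0.28,0.45,0.02,0,0,-0.229,1,0.31,0.507,0.02,0,0,-0.229,1,0.31,0.507,0.02,0,0,-0.229,1,0.31,0.507,0.02,0,0,-0.229,1,0.31,0.507,0.02,0,0,-0.229]
}}

```text
time_s: 5.6
position: [0.4711, 0.1604, 0.2416]
tool_rot: [[-0.997, 0.076, -0.003], [0.076, 0.997, -0.001], [0.003, -0.001, -1.0]]
ft_force: [0.4, -0.4, -1.7]
grip_width: 0.0236
gripper_force: 59.1
```

```bash
python3 - <<'E'
from h import *
s,im=snap("w4");print(s["time_s"],s["position"],yaw(s),s["q"][5],s["grip_width"],s["ft_force"])
sd=optics.get_image("side");np.save("pics/side2.npy",sd,allow_pickle=True)
T=np.eye(4);T[:3,:3]=sd["orientation"];T[:3,3]=sd["origin"]
p=s["position"]-[0,0,.1];c=np.linalg.inv(T)@np.append(p,1);u,v=(sd["intrinsics"]@(c[:3]/c[2]))[:2];print(u,v)
u,v=int(u),int(v);a=cv2.resize(sd["image"][v-30:v+30,u-30:u+30],(500,500),interpolation=cv2.INTER_CUBIC)
b=cv2.resize(im["image"][190:290,265:365],(500,500),interpolation=cv2.INTER_CUBIC)
b=im["image"];b=cv2.resize(b[170:300,250:380],(500,500),interpolation=cv2.INTER_CUBIC)
cv2.imwrite("pics/pair.png",np.hstack([a,b])[...,::-1][:, :1000][:, ::1] if 0 else cv2.resize(np.hstack([a,b]),(800,400))[...,::-1])
E
```

```text
5.6 [0.47106292 0.16039662 0.24157151] 85.66061553501754 -80.5024667412742 0.023573470439816696 [ 0.35082764 -0.39190304 -1.74439845]
230.0886066876944 231.7331974731866
```

View pics/pair.png

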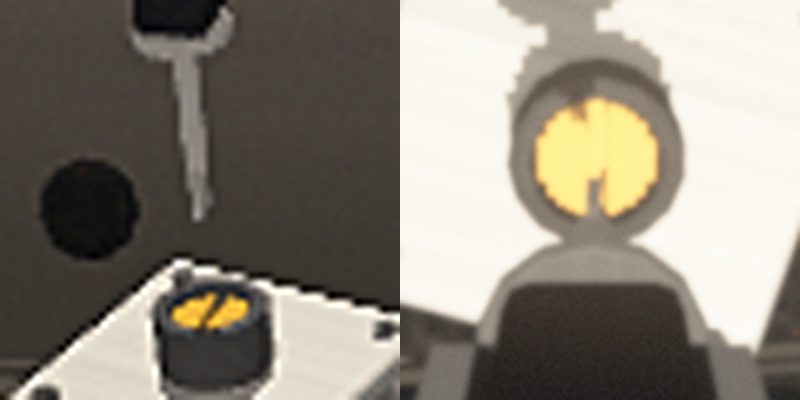

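The left half is the side view: the blade shows thin and upright above the collar, with its tip at (198,215) and the slot at (210,308). The right half is the wrist view: the blade at x≈597 lies over the slot, and the rim centre is also at x≈597. The alignment is good, so I'll descend.

>>> {"fn": "arm_command", "kwargs": {
  "commands": [1,0,0,0.03,0,0,0,1,0,0,0.05,0,0,0,1,0,0,0.06,0,0,0,1,0,0,0.064,0,0,0,1,0,0,0.064,0,0,0,1,0,0,0.064,0,0,0]
}}

```text
time_s: 6.2
position: [0.4717, 0.1605, 0.2113]
tool_rot: [[-0.997, 0.076, 0.001], [0.076, 0.997, 0.0], [-0.001, 0.0, -1.0]]
ft_force: [-0.7, 0.9, -0.6]
grip_width: 0.0237
gripper_force: 59.1
```

```bash
cat > st.py <<'E'
from h import *
s=env.observe();o=np.array([-.0012,0,.1055])
print(round(s["time_s"],2),"tcp",np.round(s["position"],4),"tip",np.round(s["position"]+np.array(s["tool_rot"])@o,4),"yaw",round(yaw(s),2),"F",np.round(s["ft_force"],2),"M",np.round(s["wrist_torque"],3),"q6",round(s["q"][5],1))
E
python3 st.py
```

```text
6.2 tcp [0.4717 0.1605 0.2113] tip [0.473  0.1604 0.1058] yaw 85.61 F [-0.73  0.85 -0.58] M [ 0.013  0.012 -0.012] q6 -80.5
```

>>> {"fn": "arm_command", "kwargs": {
  "commands": [1,0,0,0.003,0,0,0,1,0,0,0.006,0,0,0,1,0,0,0.01,0,0,0,1,0,0,0.01,0,0,0]
}}

```text
time_s: 6.53
position: [0.4713, 0.1608, 0.2056]
tool_rot: [[-0.997, 0.076, -0.0], [0.076, 0.997, -0.0], [0.0, -0.0, -1.0]]
ft_force: [-0.3, 0.2, -0.7]
grip_width: 0.0235
gripper_force: 59.1
```

```bash
python3 st.py
```

```text
6.53 tcp [0.4713 0.1608 0.2056] tip [0.4725 0.1607 0.1001] yaw 85.65 F [-0.34  0.25 -0.75] M [-0.022 -0.04  -0.014] q6 -80.5
```

>>> {"fn": "arm_command", "kwargs": {
  "commands": [1,0,0,0.001,0,0,0,1,0,0,0.002,0,0,0,1,0,0,0.002,0,0,0]
}}

```text
time_s: 6.78
position: [0.4714, 0.1608, 0.2048]
tool_rot: [[-0.997, 0.076, -0.0], [0.076, 0.997, -0.0], [0.0, -0.0, -1.0]]
ft_force: [-0.7, -0.4, -0.9]
grip_width: 0.0235
gripper_force: 59.1
```

>>> {"fn": "arm_command", "kwargs": {
  "commands": [1,0,0,0.001,0,0,0,1,0,0,0.002,0,0,0,1,0,0,0.002,0,0,0]
}}

```text
time_s: 7.03
position: [0.4714, 0.1608, 0.2038]
tool_rot: [[-0.997, 0.076, -0.0], [0.076, 0.997, -0.0], [0.0, -0.0, -1.0]]
ft_force: [-0.8, 0.1, 0.2]
grip_width: 0.0233
gripper_force: 59.1
```

>>> {"fn": "arm_command", "kwargs": {
  "commands": [1,0,0,0.001,0,0,0,1,0,0,0.002,0,0,0,1,0,0,0.002,0,0,0]
}}

```text
time_s: 7.28
position: [0.4714, 0.1608, 0.2027]
tool_rot: [[-0.997, 0.076, -0.0], [0.076, 0.997, -0.0], [0.0, -0.0, -1.0]]
ft_force: [-0.6, 0.4, -0.5]
grip_width: 0.0238
gripper_force: 59.1
```

>>> {"fn": "arm_command", "kwargs": {
  "commands": [1,0,0,0.001,0,0,0,1,0,0,0.001,0,0,0,1,0,0,0.001,0,0,0]
}}

```text
time_s: 7.53
position: [0.4714, 0.1608, 0.2023]
tool_rot: [[-0.997, 0.076, -0.0], [0.076, 0.997, -0.0], [0.0, -0.0, -1.0]]
ft_force: [0.1, -0.8, -1.5]
grip_width: 0.0236
gripper_force: 59.1
```

>>> {"fn": "arm_command", "kwargs": {
  "commands": [1,0,0,0.001,0,0,0,1,0,0,0.002,0,0,0,1,0,0,0.002,0,0,0]
}}

```text
time_s: 7.78
position: [0.4714, 0.1608, 0.2012]
tool_rot: [[-0.997, 0.076, -0.0], [0.076, 0.997, -0.0], [0.0, -0.0, -1.0]]
ft_force: [-1.2, -0.7, -0.4]
grip_width: 0.0233
gripper_force: 59.1
```

>>> {"fn": "arm_command", "kwargs": {
  "commands": [1,0,0,0.001,0,0,0,1,0,0,0.002,0,0,0,1,0,0,0.002,0,0,0]
}}

```text
time_s: 8.03
position: [0.4714, 0.1608, 0.2002]
tool_rot: [[-0.997, 0.076, -0.0], [0.076, 0.997, -0.0], [0.0, -0.0, -1.0]]
ft_force: [-0.2, -0.4, -1.0]
grip_width: 0.0229
gripper_force: 59.1
```

>>> {"fn": "arm_command", "kwargs": {
  "commands": [1,0,0,0.001,0,0,0,1,0,0,0.002,0,0,0,1,0,0,0.002,0,0,0]
}}

```text
time_s: 8.28
position: [0.4715, 0.1608, 0.1993]
tool_rot: [[-0.997, 0.076, 0.0], [0.076, 0.997, 0.0], [-0.0, 0.0, -1.0]]
ft_force: [-0.2, -1.2, 1.0]
grip_width: 0.0235
gripper_force: 59.1
```

>>> {"fn": "arm_command", "kwargs": {
  "commands": [1,0,0,0.001,0,0,0,1,0,0,0.002,0,0,0,1,0,0,0.002,0,0,0]
}}

```text
time_s: 8.53
position: [0.4715, 0.1608, 0.1984]
tool_rot: [[-0.997, 0.076, 0.0], [0.076, 0.997, 0.0], [-0.0, 0.0, -1.0]]
ft_force: [-1.0, 0.3, 1.5]
grip_width: 0.0232
gripper_force: 59.3
```

Contact shows at TCP z≈0.1993 (Fz up by about 2 N). The image suggests the disc is only 2–4 mm below the rim, so the tip, about 8 mm below it, should be on the slot floor. I'll turn gently clockwise and watch the forces.

>>> {"fn": "arm_command", "kwargs": {
  "commands": [1,0,0.0001,0,0,0,0.025,1,0,0.0002,0,0,0,0.05,1,0,0.0004,0,0,0,0.075,1,0,0.0005,0,0,0,0.1,1,0,0.0005,0,0,0,0.1]
}}

```text
time_s: 8.95
position: [0.4716, 0.1611, 0.1985]
tool_rot: [[-0.959, 0.283, 0.001], [0.283, 0.959, 0.0], [-0.001, 0.0, -1.0]]
ft_force: [0.7, 1.0, 1.1]
grip_width: 0.0233
gripper_force: 59.4
```

```bash
python3 st.py
```

```text
8.95 tcp [0.4716 0.1611 0.1985] tip [0.4728 0.1608 0.093 ] yaw 73.55 F [0.72 1.   1.14] M [ 0.096 -0.038  0.073] q6 -68.3
```

>>> {"fn": "arm_command", "kwargs": {
  "commands": [1,0,0.0001,0,0,0,0.02,1,0,0.0002,0,0,0,0.04,1,0,0.0003,0,0,0,0.06,1,0,0.0003,0,0,0,0.06]
}}

```text
time_s: 9.28
position: [0.4716, 0.1612, 0.1985]
tool_rot: [[-0.917, 0.399, 0.001], [0.399, 0.917, 0.0], [-0.0, 0.0, -1.0]]
ft_force: [0.2, -0.9, 1.4]
grip_width: 0.0234
gripper_force: 59.5
```

```bash
python3 st.py
```

```text
9.28 tcp [0.4716 0.1612 0.1985] tip [0.4728 0.1607 0.093 ] yaw 66.46 F [ 0.21 -0.88  1.42] M [ 0.    -0.07   0.011] q6 -61.2
```

>>> {"fn": "arm_command", "kwargs": {
  "commands": [1,0,0.0002,0,0,0,0.035,1,0,0.0003,0,0,0,0.07,1,-0.0001,0.0005,0,0,0,0.105,1,-0.0001,0.0006,0,0,0,0.14,1,-0.0002,0.0008,0,0,0,0.175,1,-0.0003,0.001,0,0,0,0.21,1,-0.0003,0.0011,0,0,0,0.245,1,-0.0004,0.0013,0,0,0,0.28,1,-0.0005,0.0014,0,0,0,0.3,1,-0.0005,0.0014,0,0,0,0.3]
}}

```text
time_s: 10.12
position: [0.4718, 0.1616, 0.1983]
tool_rot: [[-0.508, 0.862, -0.001], [0.862, 0.508, -0.0], [-0.0, -0.001, -1.0]]
ft_force: [-1.0, -1.3, 2.5]
grip_width: 0.0233
gripper_force: 59.6
```

```bash
python3 st.py
```

```text
10.12 tcp [0.4718 0.1616 0.1983] tip [0.4724 0.1605 0.0928] yaw 30.5 F [-1.03 -1.29  2.5 ] M [-0.2    0.271  0.009] q6 -25.2
```

>>> {"fn": "arm_command", "kwargs": {
  "commands": [1,0,0,0,0,0,0.015,1,0,0.0001,0,0,0,0.03,1,0,0.0001,0,0,0,0.03]
}}

```text
time_s: 10.37
position: [0.4719, 0.1616, 0.1983]
tool_rot: [[-0.453, 0.891, -0.001], [0.891, 0.453, -0.0], [-0.0, -0.001, -1.0]]
ft_force: [-1.9, -1.1, 2.3]
grip_width: 0.0233
gripper_force: 59.6
```

```bash
python3 - <<'E'
exec(open("st.py").read())
s,im=snap("w5")
b=cv2.resize(im["image"][190:290,270:370],(600,600),interpolation=cv2.INTER_CUBIC);cv2.imwrite("pics/w5c.png",b[...,::-1])
exec(open("st.py").read())
E
```

```text
10.37 tcp [0.4719 0.1616 0.1983] tip [0.4723 0.1605 0.0928] yaw 26.96 F [-1.9  -1.07  2.3 ] M [-0.241  0.373  0.073] q6 -21.7
10.42 tcp [0.4719 0.1616 0.1983] tip [0.4723 0.1605 0.0928] yaw 27.02 F [-1.15 -1.08  1.61] M [-0.259  0.349  0.034] q6 -21.7
```

View pics/w5c.png

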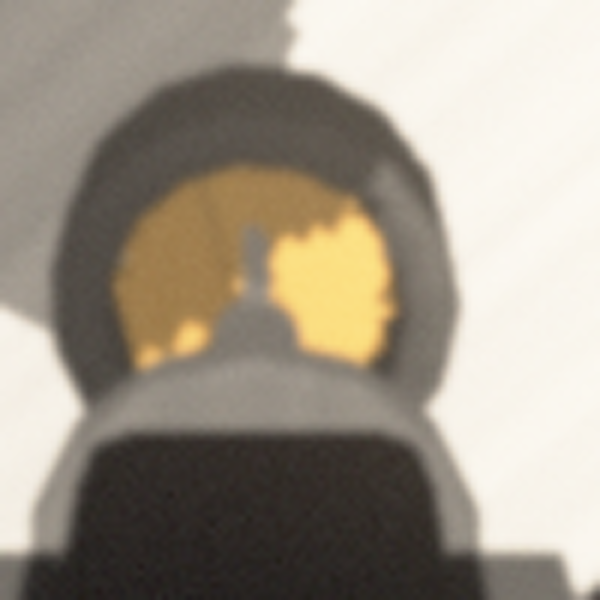

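The picture shows the blade (255,250) pushed down into the disc, the left part of the disc in shadow, and a faint slot edge at about (205,195)–(235,245). I'll measure that edge numerically.

```bash
python3 - <<'E'
from h import *
im=load("w5");I=im["image"].astype(int);V=I[...,0]
y0,x0=216,288
print("cols",x0,"..");
for y in range(216,252):print(y,V[y,288:336].tolist())
E
```

```text
cols 288 ..
216 [78, 81, 81, 84, 86, 88, 90, 85, 88, 88, 90, 90, 90, 86, 89, 90, 87, 87, 89, 92, 94, 98, 97, 98, 95, 94, 93, 94, 95, 92, 93, 96, 95, 96, 92, 95, 97, 93, 96, 95, 99, 96, 96, 98, 101, 105, 107, 101]
217 [83, 80, 80, 83, 88, 85, 88, 88, 89, 87, 88, 87, 85, 86, 87, 88, 89, 95, 97, 102, 111, 117, 119, 117, 114, 110, 108, 107, 106, 106, 102, 99, 100, 93, 92, 94, 93, 92, 96, 96, 96, 96, 97, 98, 107, 116, 118, 114]
218 [82, 82, 87, 86, 86, 87, 88, 88, 88, 88, 88, 88, 87, 88, 93, 98, 100, 111, 119, 127, 135, 140, 144, 140, 134, 135, 132, 131, 129, 131, 125, 118, 110, 104, 100, 95, 96, 94, 96, 95, 96, 95, 99, 98, 113, 125, 131, 122]
219 [82, 83, 85, 86, 86, 88, 88, 86, 85, 88, 85, 90, 95, 103, 107, 116, 124, 137, 145, 152, 155, 157, 156, 155, 155, 156, 152, 154, 152, 152, 146, 142, 136, 126, 117, 105, 98, 94, 96, 94, 92, 94, 98, 108, 117, 127, 137, 133]
220 [87, 84, 85, 85, 85, 86, 86, 84, 87, 89, 93, 103, 115, 127, 132, 138, 145, 153, 157, 160, 163, 161, 161, 162, 160, 160, 161, 161, 158, 162, 157, 158, 156, 150, 140, 124, 111, 102, 98, 96, 93, 95, 99, 108, 123, 134, 140, 138]
[... 6789 characters left out ...]
, 100, 148, 195, 223, 224, 206, 178, 168, 173, 173, 163, 150, 138, 132, 129, 131, 130, 135, 136, 139, 140, 139, 142, 138, 134, 135, 133, 131, 136, 140, 148, 157, 166, 174, 187, 200, 213, 226, 232, 228, 194, 147, 114, 88, 90]
250 [77, 75, 75, 92, 141, 191, 209, 202, 177, 154, 144, 140, 137, 136, 135, 135, 135, 135, 136, 143, 144, 146, 150, 151, 149, 150, 147, 146, 141, 142, 138, 138, 141, 137, 141, 140, 141, 149, 155, 163, 175, 191, 189, 153, 114, 89, 84, 90]
251 [80, 77, 77, 91, 125, 159, 169, 158, 144, 135, 134, 134, 135, 135, 137, 139, 143, 145, 148, 150, 154, 152, 156, 156, 156, 154, 157, 154, 147, 150, 147, 151, 149, 147, 143, 138, 139, 136, 139, 136, 142, 150, 148, 128, 104, 91, 85, 95]
```

```bash
python3 - <<'E'
from h import *
im=load("w5");T=im["T"];V=im["image"][...,0].astype(float)
pts=[]
for y in range(222,234):
    r=V[y,300:311];b=160-r;b[b<2]=0;pts.append((300+(b[:9]*np.arange(9)).sum()/b[:9].sum() if b[:9].sum() else np.nan,y))
print(np.round(pts,1).tolist())
vx,vy,x,y=cv2.fitLine(np.float32([(303.2,222),(303.9,224),(304.6,226),(305.3,228),(306,230),(306.4,232),(307.3,234)]),2,0,.01,.01).ravel()
for z in(.099,.097,.094):
    a=onz(*ray(im,x-6*vx,y-6*vy,T),z);c=onz(*ray(im,x+6*vx,y+6*vy,T),z);d=c-a;print(z,"slot ang",np.degrees(np.arctan2(d[1],d[0])),"mid",np.round((a+c)/2,4))
    n=np.array([-d[1],d[0]])/np.hypot(*d[:2]);print(" offset of centre from edge",n@(np.array([.4722,.1608])-a[:2]))
s=env.observe();print("tool x",yaw(s)+90-180)
E
```

```text
[[302.4, 222.0], [303.2, 223.0], [303.9, 224.0], [304.5, 225.0], [304.6, 226.0], [305.1, 227.0], [304.7, 228.0], [305.6, 229.0], [305.9, 230.0], [306.0, 231.0], [306.4, 232.0], [306.3, 233.0]]
0.099 slot ang -45.499919614177564 mid [0.4658 0.1652 0.099 ]
 offset of centre from edge 0.0015456451052463427
0.097 slot ang -45.49991961417762 mid [0.466  0.1646 0.097 ]
 offset of centre from edge 0.0017522421531458
0.094 slot ang -45.49991961417778 mid [0.4663 0.1638 0.094 ]
 offset of centre from edge 0.002062137724994978
tool x -62.98063640520016
```

The slot has turned about 41° of 57.3° and lags the blade by about 17° (play). I'll continue in small steps and measure again.

>>> {"fn": "arm_command", "kwargs": {
  "commands": [1,0,0.0001,0,0,0,0.02,1,0,0.0001,0,0,0,0.04,1,0,0.0002,0,0,0,0.06,1,0,0.0003,0,0,0,0.08,1,0,0.0003,0,0,0,0.08]
}}

```text
time_s: 10.83
position: [0.4719, 0.1617, 0.1983]
tool_rot: [[-0.298, 0.955, -0.001], [0.955, 0.298, -0.0], [-0.0, -0.001, -1.0]]
ft_force: [-2.2, -0.6, 1.5]
grip_width: 0.0232
gripper_force: 59.6
```

```bash
cat > sl.py <<'E'
exec(open("st.py").read())
n=__import__("sys").argv[1];s,im=snap(n);T=im["T"];G=im["image"][...,0].astype(float)
# dark hairline left of blade in the brass: per row the deepest dip against neighbours
pts=[]
for y in range(220,236):
    r=G[y];best=max(range(292,311),key=lambda x:min(r[x-4:x-2].mean(),r[x+3:x+5].mean())-r[x-1:x+2].mean() if r[x-5:x+5].min()>130 else -99)
    d=min(r[best-4:best-2].mean(),r[best+3:best+5].mean())-r[best-1:best+2].mean()
    if d>2.5:pts.append((best,y))
print(pts)
if len(pts)>4:
    vx,vy,x,y=cv2.fitLine(np.float32(pts),cv2.DIST_HUBER,0,.01,.01).ravel()
    a=onz(*ray(im,x-6*vx,y-6*vy,T),.098);c=onz(*ray(im,x+6*vx,y+6*vy,T),.098);d=c-a
    print("slot",np.degrees(np.arctan2(d[1],d[0])),"blade",yaw(s)-90)
E
python3 sl.py w6; python3 - <<'E'
import sys;sys.path.insert(0,".")
E
```

```text
10.83 tcp [0.4719 0.1617 0.1983] tip [0.4722 0.1606 0.0928] yaw 17.31 F [-2.22 -0.6   1.51] M [-0.323  0.541  0.048] q6 -12.0
[(304, 223), (304, 224), (304, 225), (304, 226), (305, 227), (305, 228), (305, 230)]
slot -62.582805575896074 blade -72.68578742872894
```

>>> {"fn": "arm_command", "kwargs": {
  "commands": [1,0,-0.0006,0,0,0,0.012,1,0,-0.0012,0,0,0,0.025,1,0,-0.0012,0,0,0,0.025]
}}

```text
time_s: 11.13
position: [0.4718, 0.1617, 0.1984]
tool_rot: [[-0.248, 0.969, 0.0], [0.969, 0.248, 0.0], [-0.0, 0.0, -1.0]]
ft_force: [-0.9, -0.3, 2.0]
grip_width: 0.0238
gripper_force: 59.5
```

```bash
cat > av.py <<'E'
exec(open("st.py").read())
F=[];M=[];ims=[]
for i in range(8):
    im=optics.get_image("wrist");s=env.observe();F.append(s["ft_force"]);M.append(s["wrist_torque"]);ims.append(im["image"].astype(float))
print("avg F",np.round(np.mean(F,0),2),"M",np.round(np.mean(M,0),3),"sd",np.round(np.std(M,0)[2],3))
G=np.mean(ims,0)[...,0];T=wristT(im,s)
# columns profile minus 9-px median = hairline
B=cv2.medianBlur(np.clip(G,0,255).astype(np.uint8),5).astype(float)
base=cv2.blur(G,(9,1));D=base-G
pts=[]
for y in range(219,235):
    c=[x for x in range(297,310) if 140<G[y,x]<170 and G[y,x-4]>140 and G[y,x+4]>140]
    if c:
        b=max(c,key=lambda x:D[y,x])
        if D[y,b]>1.5:
            w=np.clip(D[y,b-2:b+3],0,None);pts.append((round((w*np.arange(b-2,b+3)).sum()/w.sum(),2),y))
print(pts)
if len(pts)>4:
    vx,vy,x,y=cv2.fitLine(np.float32(pts),cv2.DIST_HUBER,0,.01,.01).ravel()
    a=onz(*ray(im,x-6*vx,y-6*vy,T),.098);c=onz(*ray(im,x+6*vx,y+6*vy,T),.098);d=c-a
    print("slot",np.degrees(np.arctan2(d[1],d[0])),"blade",yaw(s)-90)
E
python3 av.py
```

```text
11.13 tcp [0.4718 0.1617 0.1984] tip [0.4721 0.1605 0.0929] yaw 14.35 F [-0.86 -0.29  1.96] M [-0.14   0.17   0.018] q6 -9.1
avg F [-0.34 -0.77  1.54] M [-0.111  0.105  0.047] sd 0.032
[(np.float64(303.85), 222), (np.float64(304.02), 223), (np.float64(304.3), 224), (np.float64(304.5), 225), (np.float64(304.75), 226), (np.float64(305.06), 227), (np.float64(305.14), 228), (np.float64(305.38), 229), (np.float64(305.48), 230), (np.float64(305.71), 231), (np.float64(305.88), 232), (np.float64(306.28), 233)]
slot -64.46315177921112 blade -75.71907606587536
```

>>> {"fn": "arm_command", "kwargs": {
  "commands": [1,0,0,0,0,0,0.01,1,0,0,0,0,0,0.02,1,0,0,0,0,0,0.02]
}}

```text
time_s: 11.78
position: [0.4717, 0.1616, 0.1984]
tool_rot: [[-0.204, 0.979, 0.0], [0.979, 0.204, 0.0], [-0.0, 0.0, -1.0]]
ft_force: [0.1, -0.2, 3.1]
grip_width: 0.0232
gripper_force: 59.5
```

```bash
python3 av.py
```

```text
11.78 tcp [0.4717 0.1616 0.1984] tip [0.472  0.1605 0.0929] yaw 11.75 F [ 0.06 -0.2   3.05] M [-0.094  0.011  0.098] q6 -6.5
avg F [-0.14 -0.09  1.91] M [-0.051 -0.044  0.059] sd 0.033
[(np.float64(303.65), 222), (np.float64(303.83), 223), (np.float64(304.06), 224), (np.float64(304.26), 225), (np.float64(304.49), 226), (np.float64(304.75), 227), (np.float64(305.01), 228), (np.float64(305.27), 229), (np.float64(305.5), 230), (np.float64(305.69), 231), (np.float64(305.85), 232), (np.float64(305.85), 233)]
slot -66.02812263593391 blade -78.14650171313217
```

```bash
python3 - <<'E'
from h import *
im=load("w2");T=im["T"];G=im["image"].astype(float).sum(2)/3
def fit(rows,xs):
    pts=[]
    for y in rows:
        x0=xs(y);c=np.arange(int(round(x0))-3,int(round(x0))+4);b=(G[y,c[0]-2]+G[y,c[-1]+2])/2;w=np.clip(b-G[y,c],0,None)
        if w.max()>4:pts.append((round((w*c).sum()/w.sum(),2),y))
    vx,vy,x,y=cv2.fitLine(np.float32(pts),cv2.DIST_HUBER,0,.01,.01).ravel()
    a=onz(*ray(im,x-6*vx,y-6*vy,T),.098);c=onz(*ray(im,x+6*vx,y+6*vy,T),.098);d=c-a
    print(pts,"ang",np.degrees(np.arctan2(d[1],d[0])),np.degrees(np.arctan2(vx,vy)))
fit(range(225,257),lambda y:275+(212+(y-205-18.6)*7*93/242)/7)
fit(range(244,256),lambda y:275+(318+(y-205-38.3)*7*37/97)/7)
E
```

```text
[(np.float64(305.87), 225), (np.float64(306.26), 226), (np.float64(306.66), 227), (np.float64(307.05), 228), (np.float64(307.46), 229), (np.float64(307.8), 230), (np.float64(307.97), 231), (np.float64(308.46), 232), (np.float64(308.73), 233), (np.float64(309.1), 234), (np.float64(309.43), 235), (np.float64(309.73), 236), (np.float64(310.23), 237), (np.float64(310.6), 238), (np.float64(310.74), 239), (np.float64(311.36), 240), (np.float64(311.64), 241), (np.float64(312.03), 242), (np.float64(312.47), 243), (np.float64(312.82), 244), (np.float64(313.29), 245), (np.float64(313.53), 246), (np.float64(313.8), 247), (np.float64(314.3), 248), (np.float64(314.71), 249), (np.float64(315.09), 250), (np.float64(315.36), 251), (np.float64(315.76), 252), (np.float64(316.15), 253), (np.float64(316.46), 254), (np.float64(317.03), 255)] ang -5.210587194902993 20.102493
[(np.float64(320.2), 244), (np.float64(320.66), 245), (np.float64(321.08), 246), (np.float64(321.5), 247), (np.float64(321.91), 248), (np.float64(322.52), 249), (np.float64(322.85), 250), (np.float64(323.19), 251), (np.float64(323.58), 252), (np.float64(324.12), 253), (np.float64(324.24), 254), (np.float64(324.01), 255)] ang -2.5241571830869285 22.64126
```

>>> {"fn": "arm_command", "kwargs": {
  "commands": [1,0,0,0,0,0,0.004,1,0,0,0,0,0,0.009,1,0,0,0,0,0,0.009]
}}

```text
time_s: 12.43
position: [0.4717, 0.1617, 0.1984]
tool_rot: [[-0.186, 0.983, 0.0], [0.983, 0.186, 0.0], [0.0, 0.0, -1.0]]
ft_force: [0.6, -0.2, 1.4]
grip_width: 0.0235
gripper_force: 59.5
```

```bash
python3 av.py
```

```text
12.43 tcp [0.4717 0.1617 0.1984] tip [0.4719 0.1605 0.0929] yaw 10.72 F [ 0.65 -0.15  1.38] M [ 0.009 -0.143  0.063] q6 -5.4
avg F [ 0.74 -0.02  2.09] M [-0.006 -0.186  0.079] sd 0.04
[(np.float64(303.77), 223), (np.float64(303.88), 224), (np.float64(304.09), 225), (np.float64(304.34), 226), (np.float64(304.58), 227), (np.float64(304.9), 228), (np.float64(305.17), 229), (np.float64(305.43), 230), (np.float64(305.58), 231), (np.float64(305.82), 232), (np.float64(305.87), 233)]
slot -66.7083762038385 blade -79.2294689222339
```

Mz is rising (0.047→0.059→0.079 N m) while the slot hardly moves, so this is the stop. I'll unwind a little so the blade is free, lift it, and check the slot angle in a clear view.

>>> {"fn": "arm_command", "kwargs": {
  "commands": [1,0,0,0,0,0,-0.04,1,0,0,0,0,0,-0.09,1,0,0,0,0,0,-0.09,1,0,0,-0.006,0,0,-0.09,1,0,0,-0.015,0,0,-0.09,1,0,0,-0.03,0,0,-0.09,1,0,0,-0.06,0,0,-0.09,1,0,0,-0.1,0,0,-0.09,1,0,0,-0.1,0,0,-0.09,1,0,0,-0.1,0,0,-0.09]
}}

```text
time_s: 13.67
position: [0.4718, 0.1617, 0.2492]
tool_rot: [[-0.367, 0.93, 0.002], [0.93, 0.367, 0.0], [-0.001, 0.002, -1.0]]
ft_force: [-0.1, -0.6, -0.9]
grip_width: 0.0233
gripper_force: 59.3
```

```bash
python3 - <<'E'
exec(open("st.py").read())
s,im=snap("w7");T=im["T"];K=im["intrinsics"]
c=np.linalg.inv(T)@np.array([.4722,.1608,.098,1]);u,v=(K@(c[:3]/c[2]))[:2];print("disc at",u,v)
S=cv2.cvtColor(im["image"],cv2.COLOR_RGB2HSV)[...,1];u0,v0=int(u),int(v)
for y in range(v0-22,v0+24,2):print(y,im["image"][y,u0-24:u0+25,0].tolist())
E
```

```text
13.67 tcp [0.4718 0.1617 0.2492] tip [0.4724 0.1606 0.1437] yaw 21.51 F [-0.12 -0.6  -0.86] M [-0.035 -0.017  0.017] q6 -16.2
disc at 311.752936674374 216.5768091056203
194 [187, 185, 181, 171, 155, 134, 119, 111, 110, 110, 111, 115, 124, 134, 143, 149, 152, 154, 153, 154, 155, 156, 157, 159, 159, 162, 163, 160, 163, 164, 167, 167, 163, 162, 159, 155, 149, 143, 139, 133, 130, 125, 136, 164, 213, 243, 252, 254, 254]
196 [182, 174, 157, 139, 120, 109, 110, 112, 113, 115, 120, 125, 137, 148, 151, 155, 155, 153, 152, 152, 156, 158, 160, 156, 156, 156, 157, 155, 160, 160, 157, 159, 160, 160, 162, 164, 165, 165, 163, 159, 154, 146, 138, 133, 140, 176, 224, 248, 253]
198 [168, 146, 125, 111, 108, 108, 113, 114, 115, 118, 118, 127, 140, 148, 152, 153, 157, 165, 177, 206, 227, 236, 239, 233, 220, 209, 210, 218, 214, 200, 180, 174, 163, 157, 157, 157, 158, 163, 165, 168, 168, 165, 159, 145, 136, 131, 148, 199, 243]
200 [152, 127, 113, 108, 113, 114, 115, 117, 116, 115, 117, 121, 136, 158, 178, 201, 227, 242, 247, 251, 254, 254, 255, 254, 254, 253, 253, 254, 254, 253, 252, 249, 237, 219, 197, 1
[... 4118 characters left out ...]
 153, 152, 147, 138, 134, 128, 130, 144, 171, 193, 211, 228, 237, 235, 214, 177, 164, 159, 156, 139, 144, 166, 177, 166, 142, 127, 120, 123, 134, 140, 145, 147, 150, 150, 152, 159, 180, 221, 247, 253]
236 [253, 253, 252, 243, 223, 193, 169, 154, 148, 150, 149, 154, 155, 154, 145, 138, 129, 127, 123, 123, 127, 129, 135, 146, 158, 166, 168, 160, 137, 122, 114, 117, 119, 128, 130, 138, 146, 146, 147, 148, 148, 154, 161, 182, 213, 238, 251, 253, 254]
238 [253, 253, 253, 252, 252, 250, 243, 224, 193, 164, 151, 150, 150, 155, 155, 154, 152, 153, 149, 149, 142, 143, 148, 158, 169, 177, 179, 173, 155, 145, 141, 143, 142, 146, 149, 147, 147, 147, 152, 159, 177, 208, 230, 246, 251, 253, 254, 254, 254]
```

The clear view shows the slot edge running from about (312,203) to (315,226), which puts the slot at about −61.5°. It has turned about 56–57° from its start at about −5°, so it is at the stop. I'll carry the driver back over the block at its original yaw.

>>> {"fn": "arm_command", "kwargs": {
  "commands": [1,-0.06,-0.025,0,0,0,-0.04,1,-0.13,-0.052,0,0,0,-0.09,1,-0.2,-0.08,0,0,0,-0.14,1,-0.27,-0.108,0,0,0,-0.19,1,-0.34,-0.137,0,0,0,-0.24,1,-0.41,-0.165,0,0,0,-0.28,1,-0.48,-0.193,0,0,0,-0.306,1,-0.53,-0.213,0,0,0,-0.306,1,-0.553,-0.223,0,0,0,-0.306,1,-0.553,-0.223,0,0,0,-0.306,1,-0.553,-0.223,0,0,0,-0.306,1,-0.553,-0.223,0,0,0,-0.306]
}}

```text
time_s: 14.72
position: [0.4694, -0.1352, 0.248]
tool_rot: [[-0.851, 0.525, -0.001], [0.525, 0.851, 0.001], [0.001, 0.0, -1.0]]
ft_force: [0.8, 0.4, -1.3]
grip_width: 0.0233
gripper_force: 59.2
```

```bash
python3 st.py; python3 -c "
from h import *
print(rel([.4697,-.1365,.16]),rel([.4697,-.1365,.1135]))"
```

```text
14.72 tcp [ 0.4694 -0.1352  0.248 ] tip [ 0.4704 -0.1358  0.1425] yaw 58.33 F [ 0.82  0.39 -1.29] M [ 0.047  0.019 -0.019] q6 -88.3
[-0.002  -0.0019  0.176 ] [-0.0021 -0.002   0.269 ]
```

>>> {"fn": "arm_command", "kwargs": {
  "commands": [1,-0.002,-0.002,0.05,0,0,0,1,-0.002,-0.002,0.1,0,0,0,1,-0.002,-0.002,0.12,0,0,0,1,-0.002,-0.002,0.14,0,0,0,1,-0.002,-0.002,0.16,0,0,0,1,-0.002,-0.002,0.18,0,0,0,1,-0.002,-0.002,0.18,0,0,0]
}}

```text
time_s: 15.3
position: [0.4693, -0.136, 0.1568]
tool_rot: [[-0.852, 0.524, -0.003], [0.524, 0.852, 0.002], [0.003, 0.0, -1.0]]
ft_force: [-0.8, 0.7, -0.3]
grip_width: 0.0233
gripper_force: 59.2
```

```bash
python3 st.py;python3 -c "
from h import *
print(rel([.4697,-.1365,.1135]))"
```

```text
15.3 tcp [ 0.4693 -0.136   0.1568] tip [ 0.47   -0.1364  0.0513] yaw 58.39 F [-0.83  0.75 -0.29] M [-0.011 -0.019  0.   ] q6 -88.5
[-0.0015 -0.0004  0.0867]
```

>>> {"fn": "arm_command", "kwargs": {
  "commands": [1,0,0,0.03,0,0,0,1,0,0,0.06,0,0,0,1,0,0,0.074,0,0,0,1,0,0,0.08,0,0,0,1,0,0,0.083,0,0,0,1,0,0,0.084,0,0,0,1,0,0,0.084,0,0,0]
}}

```text
time_s: 15.88
position: [0.4702, -0.1379, 0.1169]
tool_rot: [[-0.851, 0.526, 0.001], [0.525, 0.851, -0.0], [-0.001, 0.0, -1.0]]
ft_force: [0.3, -0.5, -0.4]
grip_width: 0.0234
gripper_force: 59.2
```

```bash
python3 st.py
```

```text
15.88 tcp [ 0.4702 -0.1379  0.1169] tip [ 0.4713 -0.1385  0.0114] yaw 58.3 F [ 0.3  -0.54 -0.36] M [ 0.006 -0.001 -0.008] q6 -88.5
```

>>> {"fn": "arm_command", "kwargs": {
  "commands": [1,0.001,0.002,0.003,0,0,0,1,0.001,0.002,0.005,0,0,0,1,0.001,0.002,0.006,0,0,0,1,0.001,0.002,0.006,0,0,0]
}}

```text
time_s: 16.22
position: [0.4701, -0.1367, 0.1136]
tool_rot: [[-0.851, 0.526, 0.0], [0.526, 0.851, -0.0], [-0.0, 0.0, -1.0]]
ft_force: [0.2, 0.6, 2.8]
grip_width: 0.0233
gripper_force: 59.6
```

```bash
python3 st.py
```

```text
16.22 tcp [ 0.4701 -0.1367  0.1136] tip [ 0.4711 -0.1374  0.0081] yaw 58.29 F [0.18 0.62 2.78] M [ 0.165  0.044 -0.038] q6 -88.4
```

Collar contact at 2.8 N, same height as at the pick. I'll open and retreat.

>>> {"fn": "arm_command", "kwargs": {
  "commands": [-1,0,0,0,0,0,0,-1,0,0,0,0,0,0,-1,0,0,0,0,0,0,-1,0,0,0,0,0,0,-1,0,0,0,0,0,0,-1,0,0,0,0,0,0,-1,0,0,-0.05,0,0,0,-1,0,0,-0.12,0,0,0,-1,0,0,-0.2,0,0,0,-1,0,0,-0.28,0,0,0,-1,0,0,-0.35,0,0,0,-1,0,0,-0.35,0,0,0]
}}

```text
time_s: 17.22
position: [0.4716, -0.1375, 0.295]
tool_rot: [[-0.851, 0.525, 0.011], [0.525, 0.851, -0.006], [-0.012, 0.0, -1.0]]
ft_force: [0.1, 0.2, 0.2]
grip_width: 0.085
gripper_force: 0.0
```

```bash
python3 - <<'E'
exec(open("st.py").read())
print(s["grip_width"])
s,im=snap("w8");T=im["T"];K=im["intrinsics"]
hsv=cv2.cvtColor(im["image"],cv2.COLOR_RGB2HSV);k=((hsv[...,2]>200)&(hsv[...,1]<40)).astype(np.uint8)
c=np.linalg.inv(T)@np.array([.4712,-.1363,.141,1]);print("expected cap px",(K@(c[:3]/c[2]))[:2])
n,l,st,ce=cv2.connectedComponentsWithStats(k)
for i in range(1,n):
    if st[i][4]>150:print(st[i],np.round(ce[i],1),"at .141",np.round(onz(*ray(im,*ce[i],T),.141),4))
# whole-slot check after the job, fit on w7
im=load("w7");T=im["T"];G=im["image"][...,0].astype(float);p=[]
for y in range(202,227):
    x0=312+(y-203)*.13;c=np.arange(int(x0)-2,int(x0)+4);w=np.clip(254-G[y,c],0,None)
    if w.max()>2:p.append(((w*c).sum()/w.sum(),y))
vx,vy,x,y=cv2.fitLine(np.float32(p),cv2.DIST_HUBER,0,.01,.01).ravel()
a=onz(*ray(im,x-9*vx,y-9*vy,T),.098);c=onz(*ray(im,x+9*vx,y+9*vy,T),.098);d=c-a;print("slot",np.degrees(np.arctan2(d[1],d[0])))
E
```

```text
17.22 tcp [ 0.4716 -0.1375  0.295 ] tip [ 0.4737 -0.1388  0.1896] yaw 58.3 F [0.06 0.22 0.18] M [-0.008  0.    -0.009] q6 -88.4
0.0850493484929281
expected cap px [313.71487618 210.41941407]
[ 590    0   50   70 3143] [614.7  32.1] at .141 [0.4722 0.0799 0.141 ]
[479  40  20  32 224] [488.1  54.9] at .141 [0.4437 0.0068 0.141 ]
[466  73  21  17 189] [476.5  81.8] at .141 [ 0.4541 -0.0062  0.141 ]
[298 198  28  27 575] [311.5 210.9] at .141 [ 0.4707 -0.1378  0.141 ]
[ 510  217   94  110 1212] [546.7 276.1] at .141 [ 0.6001 -0.0198  0.141 ]
[  79  229  124   34 1448] [153.1 246.5] at .141 [ 0.4343 -0.2451  0.141 ]
[ 534  331  100   49 3311] [585.8 354.2] at .141 [ 0.6769 -0.0188  0.141 ]
slot -62.12396272495913
```

The slot is now at −62.1° from a start of about −5.2°: 0.99 rad, at the stop. The driver's cap is back within 2 mm of where it was, upright and released.

```bash
python3 -c "
from rig import env
print(env.close_job())"
```

```text
the job is handed in; nothing more can be done
None
```

The adjuster is turned clockwise to its stop (0.99 rad by image), the screwdriver stands released in its block, and the job is handed in; no verdict was returned.

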